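Pump up a pressure pot

TASK

The pressure pot on the bench holds a fresh casting that must cure under pressure. With the fingertips only, push its bleed lever round until it is fully shut (across the outlet), then press the pump knob all the way down and let it spring right up, again and again, until the pressure pin stands fully out; leave the lever shut and the knob up. Only touch and push, never lift or carry anything: keep off the pin itself, and leave the pot and everything around it standing where they are.

Things in the scene. Friction and masses are not known exactly. Their poses are not given: they have to be found in the camera images.
- pressure_pot: Aluminium pressure pot with a bolted steel lid, 196 mm across, lid top 144 mm high, loose on rubber feet, 4 to 6 kg. Origin: centre of its underside, z up. On the lid: pump (42 mm towards the pot's -y; the tallest, 266 mm), pressure indicator (46 mm towards -x, 26 mm towards +y; 178 mm high with the pin in), bleed valve (72 mm towards +y; 206 mm). Bar handles to 113 mm at +x and -x.
- pump_knob (a point): Centre of the top of the pump's black mushroom knob, 45 mm across; it is pressed straight down 30 mm to the stop (4 N at first, 8 to 10 N at the bottom) and its spring lifts it again when let go. It moves with the knob.
- pump (a joint): Travel of the pump knob in m: 0 = fully up, 0.030 = fully down.
- lever_pivot (a point): Point on the upright axis of the bleed lever, at half the height of the lever's sleeve (199.5 mm above the bench).
- lever_grip (a point): Point in the middle of the lever's black rubber sleeve, 66 mm from lever_pivot, at the same height. The sleeve is 16 mm wide, 13 mm high and runs from 38 to 86 mm from the axis. Moves with the lever.
- bleed_lever (a joint): Angle of the bleed lever in rad about its upright axis, growing clockwise seen from above: 0 = open (lever above the outlet and in line with it, pointing to the pot's +y), 1.571 = fully shut (across the outlet, pointing to the pot's +x), against its stop. It stays where it is left; it takes about 2 N at the sleeve.
- pin_top (a point): Centre of the top of the pressure pin, a round brass pin (12 mm thick, head 17 mm across) in a dark sleeve on the lid; the head sits on the sleeve when the pin is in.
- pressure_pin (a joint): How far the pin stands out in m: 0 = in, 0.032 = fully out. With the lever shut each full pump stroke (at least 23 of the 30 mm, from fully up) raises it 8 mm; a shorter one raises it only while the knob is held. It settles back up to 3 mm as the knob rises. Once fully out, more strokes do no harm. With the lever open pumping does nothing and the pin springs back in.
- pin_stem: The pressure pin itself (the part seen, for the rule that it is not touched); origin at the underside of its head.
- lidded_tub: round white tub with a closed lid, 100 mm across, 77 mm high, close to the pot's pump side. Origin: centre of its underside. Stays where it is.
- mixing_cup: clear mixing cup with some old resin in it, 91 mm across, 100 mm high, close to the pot's outlet side, under the lever. Origin: centre of its underside. Stays where it is.
- tape_roll: masking tape roll lying flat, 100 mm across, 25 mm high, farther left on the bench. Origin: centre of its underside. Stays where it is.
- rod_pot: small steel pot with a stirring rod leaning in it, 64 mm across, 109 mm high, farther left. Origin: centre of its underside. Stays where it is.
- hardener_bottle: small bottle with a screw cap, 40 mm across, 95 mm high, left of the pot. Origin: centre of its underside. Stays where it is.
- timer: white timer box, 72x93x48 mm, at the right end of the bench. Origin: centre of its underside. Stays where it is.

How it is judged:
By the outcome, as a careful person would: the job done as asked, in the order asked, and still so for the second after the job is handed in, with the robot touching nothing.
It also fails if it takes over 45 s, if anything falls off the work surface, if the arm or the gripper's body presses on something with over 40 N, if the wrist force passes 120 N, or if a joint passes its speed limit or range.

ROBOT

A 6-joint arm with a two-finger parallel gripper is mounted at the origin on a cart in front of the work surface, level with it; the furniture and walls round the work are solid. World frame = base frame: x ahead of the robot, y to its left, z up, the work surface at z = 0. Lengths are in m, angles in rad, forces in N, time in s.
With the tool pointing down it reaches from about 0.3 to 0.775 m from the base axis. Payload 14.6 kg.
Tool frame: the origin (TCP) lies midway between the tips of the shut fingers; the grasp point (between the pads) lies 19 mm behind it; z points along the fingers, y is the line along which they close (so a half turn about z gives the same grasp; the last joint's range is limited). The gripper opens to 85 mm and grips with 20 to 120 N. Pads are 22 mm wide; open, the fingers measure 114 mm over their backs; the gripper's body (76 mm by 85 mm) begins 54 mm behind the grasp point. The pads swing forward as they close: fully open they stand 13 mm farther back than shut.
Start: joints at [1.147, 0.3, 1.521, -0, 1.321, -0.067], TCP at [0.192, 0.515, 0.231] pointing down, gripper open.
Joint ranges: [-3.03, 3.03], [-0.79, 2.21], [0.23, 2.52], [-1.04, 4.18], [0, 3.07], [-2.55, 2.55]. Speed limits (rad/s): [2.22, 2.22, 2.57, 3.14, 3.14, 3.14].

INTERFACE

Orientations are given as [roll, pitch, yaw] about the fixed x, y, z axes, in that order (R = Rz(yaw) Ry(pitch) Rx(roll)).
In Python, from rig import ctrl, viewer, workorder, finder gives the robot as it stands.
- The arm moves only by the tool drive_tool, never from a script. Its arguments are lists of equal length, an entry for each row: "claw": the opening, from -1 (shut) to 1 (fully open); "translation": the shift along the tool's x, y, z in mm, a list of three; "turn": the turn about the tool's z in degrees. In form: {"claw": [claw, ...], "translation": [[x, y, z], ...], "turn": [turn, ...]}. A call has 1 to 5 rows; each row shifts and turns the commanded pose from where the row before left it, along the tool's axes as they then stand; what a row does not reach is not made up. A row lasts 1/12 s, in which the tool goes at most 41.7 mm and 7.16 degrees, less where a joint would pass 70% of its speed; a pose out of reach is approached as far as the arm can. A call is refused whole if a number of a shift passes 41.7 or a number of a turn 7.16, either way. A call with a gripper value outside its range is refused whole. The fingers move at their own pace and stop on an object; "force" is the grip in N (left out, the last holds). Time passes only in rows, so rows that do not move let the fingers close. It gives the time, the measured TCP pose, the force, the opening and the grip force at its end, in the units of the state.
- ctrl.sense(): the state, without advancing time (a new reading comes with each control period).
- viewer.read_camera(name): name is "scene" or "top" or "wrist"; returns a dict with "color" (384x512x3 uint8, red, green, blue), "depth" (384x512 float32, m along the optical axis (not along the pixel's ray), 0 where there is no reading), "fov_y" (degrees; the focal length in pixels is half the picture's height over the tangent of half this angle, whatever the lens; pixels are square), "cx", "cy" (the principal point, pixels), "extrinsics" (4x4, takes a point from camera to world coordinates). Camera axes: x right, y up, looking along -z (the intrinsics and any distortion apply to the point x, -y, -z); pixel columns grow to the right and rows downward; lengths in m; the calibration is good to about 2 mm. A picture is of the moment at which its call begins.
- workorder.sign_off(): hands the job in; it is judged then, once.
Trained networks look in a picture, given as the dict that the camera call returned (one of the last four; its "shot" number tells which), for a name from the list of things; names that differ only in an ending like _2 or _b are one class to them, and where a whole thing is asked for, a point or a joint stands for the part that bears it (a point fixed in the world has none). Each returns a list of dicts, best first, with "score" (0 to 1); they miss things now and then, are a little off and sometimes report something else, mostly with a low value. They report only what shows in the picture. A call takes as long as a camera call.
- finder.find_in(picture, target): "bbox" ([left, top, right, bottom] in pixels, round what is visible of it).
- finder.cut_out(picture, target): "mask" (384x512 bool, what is visible of it) and "bbox" ([left, top, right, bottom] in pixels, round what is visible of it).
The state is a dict: "time": time; "joints": joint angles; "joint_vel": joint speeds; "effort": joint torques, N m; "tool_pos": TCP position; "tcp_rot": TCP orientation; "ft_force": force on the tool from outside, world axes, zero at the start; "ft_torque": the same for the moment, N m; "finger_gap": finger opening in m; "gripper_force": force on a finger pad.
Only numpy, scipy, OpenCV 4.12 (cv2) and the standard library are available. Lean on these libraries where they do the work, as an engineer would, in place of code of your own. Each camera call takes 0.05 s, during which the arm holds its last target. There are 200 camera calls.

## Working session

There is one attempt and no reset: what is moved stays moved. The work goes in short steps, Python scripts to look and compute and a tool call to move; the robot and the scene stay as the last step left them, time stands still between calls to the robot, and variables do not carry over. Pictures are saved under pics/ and viewed, at most 10 in all, crops included, and the job is handed in when it is done.

Besides the shell and the picture viewer there is one more tool, called as name(argument=value, ...) on one line, values as JSON. drive_tool: Moves the arm, as the interface text tells. Its arguments: {"type":"object","properties":{"claw":{"type":"array"},"translation":{"type":"array"},"turn":{"type":"array"},"force":{"type":"number"}},"required":["claw","translation","turn"]}

```bash
mkdir -p pics; cat > h.py <<'E'
import numpy as np, cv2
from rig import ctrl, viewer, workorder, finder
def cloud(p):
    H,W=p["depth"].shape; f=H/2/np.tan(np.radians(p["fov_y"])/2)
    v,u=np.mgrid[:H,:W]; d=p["depth"]
    P=np.stack([(u-p["cx"])/f*d,-(v-p["cy"])/f*d,-d,np.ones_like(d)],-1)
    return (P@np.array(p["extrinsics"]).T)[...,:3]
E
python3 - <<'E'
from h import *
s=ctrl.sense(); print(s)
ims=[]
for n in ["scene","top"]:
    p=viewer.read_camera(n); print(n,{k:p[k] for k in p if k not in("color","depth","extrinsics")},np.round(p["extrinsics"],3).tolist())
    C=cloud(p); ims.append(p["color"])
    for t in ["pressure_pot","pump_knob","lever_grip","pin_top","lidded_tub","mixing_cup","hardener_bottle"]:
        r=finder.cut_out(p,t)
        for q in r[:2]:
            m=q["mask"]&(p["depth"]>0)
            if m.sum()<3: continue
            c=C[m]; zt=np.percentile(c[:,2],95); tp=c[c[:,2]>zt-.012]
            print(t,round(q["score"],2),np.round(q["bbox"]),"med",np.round(np.median(c,0),3),"top",np.round(zt,3),"topmean",np.round(tp.mean(0),3),"mid",np.round((tp.min(0)+tp.max(0))/2,3),m.sum())
for n,i in zip("st",ims): cv2.imwrite(f"pics/{n}0.png",i[...,::-1])
E
```

```text
{'time': 0.0, 'joints': array([ 1.14737122e+00,  3.00530975e-01,  1.52160832e+00, -3.40384462e-05,
        1.32070127e+00, -6.65900323e-02]), 'joint_vel': array([-0.00019352,  0.00019654, -0.00064656,  0.00026454,  0.00156455,
       -0.00027478]), 'effort': array([ 3.34457091e-04, -5.43492293e+01, -3.61802781e+01,  3.88898002e-06,
        3.97666299e-03, -1.56170927e-05]), 'tool_pos': array([0.19202532, 0.51512871, 0.23067695]), 'tcp_rot': array([-3.14034532e+00, -5.01411005e-05,  2.78476599e+00]), 'ft_force': array([ 0.27400136,  0.02277092, -0.21000939]), 'ft_torque': array([-0.02320409, -0.02115101,  0.02170444]), 'gripper_force': 0.0, 'finger_gap': 0.08560510414631681}
scene {'fov_y': 49.944960814122275, 'cx': 265.1253422281758, 'cy': 194.7620509426499, 'shot': 1} [[-0.47, 0.399, -0.787, -0.784], [-0.883, -0.202, 0.424, 0.807], [0.01, 0.894, 0.447, 0.901], [0.0, 0.0, 0.0, 1.0]]
pressure_pot 0.86 [249. 168. 311. 236.] med [0.454 0.048 0.132] top 0.207 topmean [0.491 0.02  0.224] mid [0.519 0.05  0.231] 2089
pump_knob 0.41 [292. 166. 304. 178.] med [ 0.47  -0.016  0.261] top 0.267
[... 1021 characters left out ...]
 0.264] mid [ 0.472 -0.018  0.265] 180
pin_top 0.73 [109. 166. 135. 184.] med [0.549 0.627 0.027] top 0.064 topmean [0.548 0.62  0.063] mid [0.549 0.61  0.075] 360
lidded_tub 0.85 [326. 194. 354. 224.] med [ 0.407 -0.132  0.076] top 0.081 topmean [ 0.407 -0.133  0.077] mid [ 0.407 -0.134  0.077] 690
mixing_cup 0.81 [236. 165. 255. 179.] med [0.543 0.194 0.018] top 0.023 topmean [0.544 0.193 0.019] mid [0.539 0.194 0.058] 276
hardener_bottle 0.71 [184. 224. 198. 232.] med [0.335 0.371 0.077] top 0.099 topmean [0.335 0.377 0.095] mid [0.335 0.376 0.096] 105
hardener_bottle 0.26 [258. 150. 322. 218.] med [0.488 0.024 0.141] top 0.26 topmean [ 0.472 -0.018  0.264] mid [ 0.472 -0.018  0.264] 2899
```

View pics/s0.png

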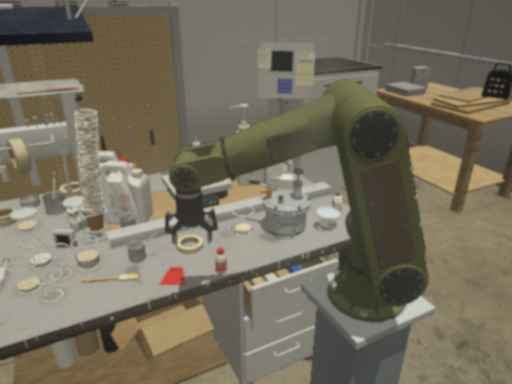

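View pics/t0.png

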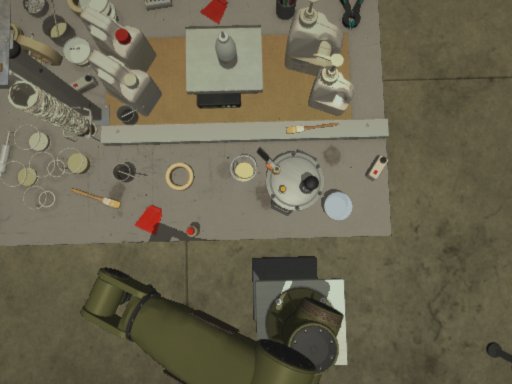

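Scene and top views show the pot at about (293,180) in the top view, knob at (310,183), the black lever sleeve near (264,156), and the cup at (244,168). I'll fit the pot frame and zoom in.

```bash
python3 - <<'E'
from h import *
p=viewer.read_camera("top"); C=cloud(p)
c=p["color"][135:235,225:365]; cv2.imwrite("pics/t1.png",cv2.resize(c[...,::-1],None,fx=5.5,fy=5.5,interpolation=cv2.INTER_CUBIC))
R=(C[...,0]>.36)&(C[...,0]<.64)&(C[...,1]>-.1)&(C[...,1]<.2)
lid=C[R&(abs(C[...,2]-.144)<.006)]
(x,y),r=cv2.minEnclosingCircle(lid[:,:2].astype(np.float32)); print("lid",x,y,r,lid[:,:2].mean(0))
k=C[R&(C[...,2]>.25)]; print("knob",k.mean(0),(k.min(0)+k.max(0))/2,np.ptp(k,axis=0))
for lo,hi in((.165,.182),(.186,.215)):
    m=R&(C[...,2]>lo)&(C[...,2]<hi)
    v,u=np.nonzero(m)
    for a,b in zip(v,u): print(a,b,np.round(C[a,b],3),p["color"][a,b])
    print()
E
```

```text
lid 0.4914494454860687 0.019849993288517 0.09726275503635406 [0.49130041 0.02252611]
knob [ 0.47144706 -0.0176245   0.26409024] [ 0.47198959 -0.01770175  0.26443883] [0.04024516 0.04263592 0.01902389]
164 267 [0.544 0.111 0.181] [180 109  68]
164 268 [0.544 0.108 0.179] [171 105  69]
165 266 [0.542 0.114 0.174] [150 102  73]
165 267 [0.541 0.111 0.176] [191 119  70]
165 268 [0.541 0.108 0.179] [195 116  66]
165 269 [0.541 0.105 0.176] [187 114  75]
166 266 [0.538 0.114 0.18 ] [157  96  65]
166 267 [0.538 0.111 0.178] [182 103  59]
166 268 [0.538 0.108 0.174] [192 112  63]
166 269 [0.537 0.105 0.181] [197 119  68]
166 270 [0.537 0.102 0.179] [193 122  78]
167 266 [0.535 0.114 0.174] [133 100  79]
167 267 [0.535 0.111 0.172] [148  88  57]
167 268 [0.535 0.108 0.175] [170  98  59]
167 269 [0.534 0.105 0.18 ] [188 106  60]
167 270 [0.535 0.101 0.176] [191 112  61]
167 271 [0.534 0.098 0.18 ] [172 124  67]
167 279 [0.533 0.073 0.181] [139 132 109]
168 268 [0.532 0.108 0.175] [129  89  67]
168 269 [0.532 0.105 0.173] [153  90  58]
168 270 [0.531 0.102 0.179] [164  98  51]
169 271 [0.528 0.
[... 7947 characters left out ...]
 [0.518 0.077 0.198] [159 148 121]
181 304 [ 0.482 -0.003  0.212] [29 31 29]
183 303 [0.476 0.    0.208] [48 48 46]
184 304 [ 0.473 -0.002  0.212] [33 34 34]
185 303 [0.47  0.001 0.21 ] [44 45 42]
185 304 [ 0.47  -0.002  0.211] [39 39 37]
186 303 [ 0.468 -0.     0.202] [68 70 68]
186 304 [ 0.467 -0.002  0.208] [64 65 62]
187 304 [ 0.463 -0.002  0.212] [74 75 73]
188 304 [ 0.461 -0.002  0.208] [86 88 80]
188 305 [ 0.46  -0.005  0.211] [70 70 67]
189 305 [ 0.457 -0.005  0.207] [78 80 74]
189 306 [ 0.457 -0.008  0.21 ] [74 75 70]
190 307 [ 0.454 -0.012  0.207] [83 84 82]
190 308 [ 0.453 -0.014  0.213] [80 81 81]
190 309 [ 0.453 -0.017  0.213] [62 62 60]
190 310 [ 0.453 -0.02   0.211] [47 46 46]
```

View pics/t1.png

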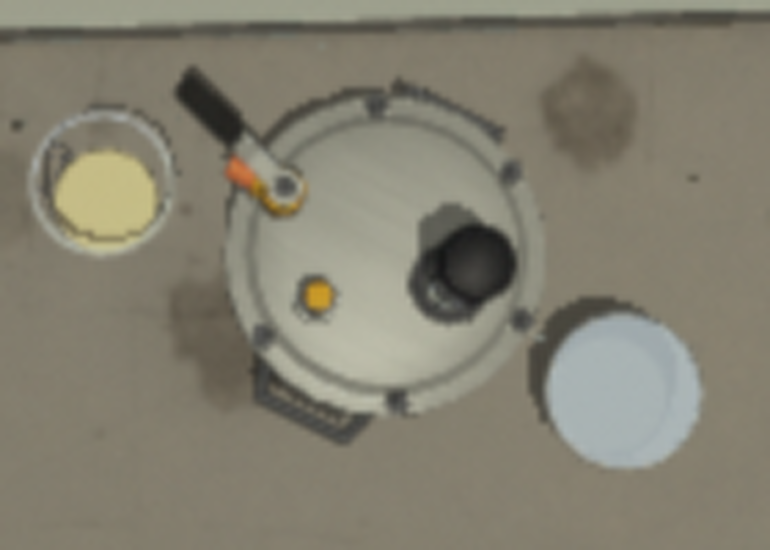

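The views agree with the given geometry: knob at (0.472,-0.018), pivot at about (0.525,0.082), 113 mm apart against 114 expected, and pot yaw about -28°. The lever points about 44° in world, so it needs about 72° more clockwise. I'll approach with shut fingers to the left of the sleeve.

drive_tool(claw=[-1,-1,-1,-1,-1], translation=[[-36,-17,0],[-36,-17,0],[-36,-17,0],[-36,-17,0],[-36,-17,0]], turn=[0,0,0,0,0])

```text
time: 1.27
tool_pos: [0.332, 0.3713, 0.2314]
tcp_rot: [3.141, 0.0, 2.785]
ft_force: [0.4, 0.1, -0.3]
finger_gap: 0.0255
gripper_force: 0.0
```

drive_tool(claw=[-1,-1,-1,-1,-1], translation=[[-36,-17,0],[-36,-17,0],[-36,-17,0],[-36,-17,0],[-36,-17,0]], turn=[0,0,0,0,0])

```text
time: 1.68
tool_pos: [0.4712, 0.2286, 0.2315]
tcp_rot: [3.141, 0.0, 2.785]
ft_force: [0.5, 1.1, 0.1]
finger_gap: -0.0001
gripper_force: 0.0
```

drive_tool(claw=[-1,-1,-1,-1], translation=[[-31,-14,0],[-31,-14,0],[-31,-14,0],[0,0,0]], turn=[0,0,0,0])

```text
time: 2.02
tool_pos: [0.5454, 0.1546, 0.2308]
tcp_rot: [-3.141, 0.001, 2.781]
ft_force: [-0.6, -0.1, -1.0]
finger_gap: 0.0002
gripper_force: 0.0
```

```bash
python3 - <<'E'
from h import *
print(ctrl.sense()["tool_pos"])
p=viewer.read_camera("wrist"); C=cloud(p); cv2.imwrite("pics/w1.png",p["color"][...,::-1])
q=finder.cut_out(p,"lever_grip")
for r in q[:2]:
    c=C[r["mask"]&(p["depth"]>0)]; c=c[abs(c[:,2]-.203)<.01]; print(r["score"],r["bbox"],len(c),c.mean(0) if len(c) else "", c.min(0),c.max(0))
E
```

```text
[0.54536296 0.1545776  0.23084926]
0.67 [127.6, 217.0, 223.9, 277.7] 1855 [0.54382814 0.09994032 0.1989286 ] [0.51634906 0.07071724 0.19300042] [0.57066817 0.12634731 0.20759348]Traceback (most recent call last):
  File "<stdin>", line 6, in <module>
    return umr_minimum(a, axis, None, out, keepdims, initial, where)
ValueError: zero-size array to reduction operation minimum which has no identity
```

View pics/w1.png

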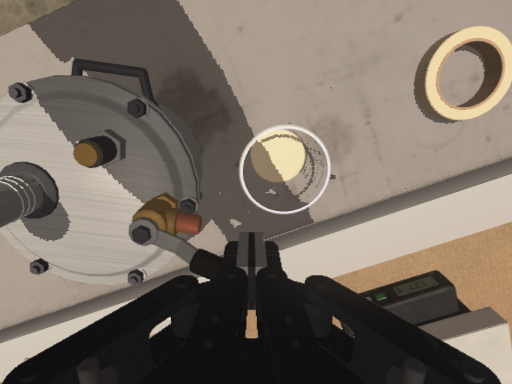

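The wrist view shows the pivot bolt at (143,230) and the sleeve starting at (195,262), passing under the left edge of the fingers. This matches the 44° line, so the finger is about 38 mm to its counter-clockwise side. I'll lower and close in.

drive_tool(claw=[-1,-1,-1,-1], translation=[[0,0,20],[0,0,21],[-13,-6,0],[0,0,0]], turn=[0,0,0,0])

```text
time: 2.45
tool_pos: [0.553, 0.1478, 0.1901]
tcp_rot: [-3.141, -0.001, 2.785]
ft_force: [0.1, -0.7, 1.5]
finger_gap: -0.0002
gripper_force: 0.0
```

drive_tool(claw=[-1,-1,-1,-1,-1], translation=[[-11,-2,0],[-10,-3.5,0],[-10,-5,0],[-9,-6.5,0],[0,0,0]], turn=[0,0,0,0,0])

```text
time: 2.87
tool_pos: [0.5854, 0.1166, 0.1905]
tcp_rot: [3.141, 0.001, 2.783]
ft_force: [0.1, 0.1, 0.8]
finger_gap: 0.0
gripper_force: 0.0
```

drive_tool(claw=[-1,-1], translation=[[-7.5,-8,0],[-6,-9,0]], turn=[0,0])

```text
time: 3.03
tool_pos: [0.5911, 0.0973, 0.1903]
tcp_rot: [3.141, -0.0, 2.785]
ft_force: [-0.8, 2.9, 0.1]
finger_gap: -0.0002
gripper_force: 1.1
```

```bash
python3 - <<'E'
from h import *
print(ctrl.sense()["tool_pos"],ctrl.sense()["ft_force"])
p=viewer.read_camera("wrist"); C=cloud(p); cv2.imwrite("pics/w2.png",p["color"][...,::-1])
E
```

```text
[0.59106106 0.09733192 0.19033923] [-0.80521463  2.89323628  0.11085571]
```

View pics/w2.png

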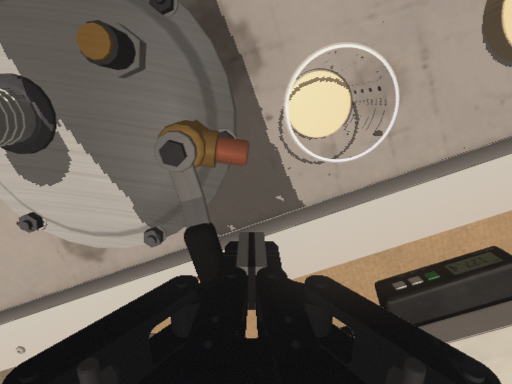

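The wrist view shows the finger against the sleeve at (210,250). The lever is about 70° round from the outlet (outlet at (232,150)), so it has about 20° to go. I'll continue in smaller steps.

drive_tool(claw=[-1,-1,-1], translation=[[-4.5,-8,0],[-3,-8,0],[0,0,0]], turn=[0,0,0])

```text
time: 3.33
tool_pos: [0.5924, 0.0785, 0.1903]
tcp_rot: [-3.141, 0.0, 2.784]
ft_force: [-0.0, -0.3, -0.2]
finger_gap: -0.0001
gripper_force: 0.0
```

drive_tool(claw=[-1,-1,-1], translation=[[-1,-3,0],[-1,-3,0],[0,0,0]], turn=[0,0,0])

```text
time: 3.58
tool_pos: [0.592, 0.0736, 0.1903]
tcp_rot: [-3.142, 0.0, 2.785]
ft_force: [0.5, 0.4, 0.6]
finger_gap: 0.0005
gripper_force: 0.1
```

drive_tool(claw=[-1,-1,-1], translation=[[0,-2,0],[0,-1,0],[0,0,0]], turn=[0,0,0])

```text
time: 3.83
tool_pos: [0.5912, 0.0714, 0.1904]
tcp_rot: [3.141, 0.001, 2.785]
ft_force: [2.6, 2.9, -0.9]
finger_gap: -0.0001
gripper_force: 2.1
```

drive_tool(claw=[-1,-1,-1], translation=[[0,-1,0],[0,-1,0],[0,0,0]], turn=[0,0,0])

```text
time: 4.08
tool_pos: [0.5908, 0.0704, 0.1907]
tcp_rot: [3.139, 0.001, 2.785]
ft_force: [4.9, 10.9, -0.5]
finger_gap: -0.0001
gripper_force: 6.1
```

A steady 12 N shows the lever is on its stop. I'll back off, rise, and check.

drive_tool(claw=[-1,-1,-1,-1,-1], translation=[[0,10,0],[0,15,0],[0,0,-40],[0,0,-40],[0,0,-30]], turn=[0,0,0,0,0])

```text
time: 4.5
tool_pos: [0.5993, 0.0937, 0.3033]
tcp_rot: [3.141, 0.002, 2.785]
ft_force: [0.4, 0.1, 0.9]
finger_gap: 0.0003
gripper_force: 0.0
```

```bash
python3 - <<'E'
from h import *
print(ctrl.sense()["tool_pos"],ctrl.sense()["ft_force"])
p=viewer.read_camera("wrist"); C=cloud(p); cv2.imwrite("pics/w3.png",p["color"][...,::-1])
R=(C[...,0]>.36)&(C[...,0]<.66)&(C[...,1]>-.1)&(C[...,1]<.2)
p=viewer.read_camera("top"); D=cloud(p)
for n,K in(("w",C),("t",D)):
    m=(K[...,0]>.4)&(K[...,0]<.66)&(K[...,1]>-.1)&(K[...,1]<.2)
    k=K[m&(K[...,2]>.25)&(K[...,2]<.275)&(np.hypot(K[...,0]-.472,K[...,1]+.018)<.03)]; print(n,"knob",len(k),k.size and (k.min(0)+k.max(0))/2)
    l=K[m&(abs(K[...,2]-.205)<.006)&(K[...,0]>.545)]; 
    if len(l): print("sleeve",len(l),l.mean(0),np.degrees(np.arctan2(l[:,1].mean()-.082,l[:,0].mean()-.525)))
E
```

```text
[0.59934065 0.09365391 0.30325344] [0.39759046 0.13458454 0.86834025]
w knob 3127 [ 0.47331884 -0.01626362  0.25986892]
sleeve 922 [0.5797049  0.05338582 0.20543632] -27.612464114134667
t knob 34 [ 0.47589    -0.03147301  0.26176956]
sleeve 4 [0.60029555 0.0464224  0.205751  ] -25.291016992312162
```

View pics/w3.png

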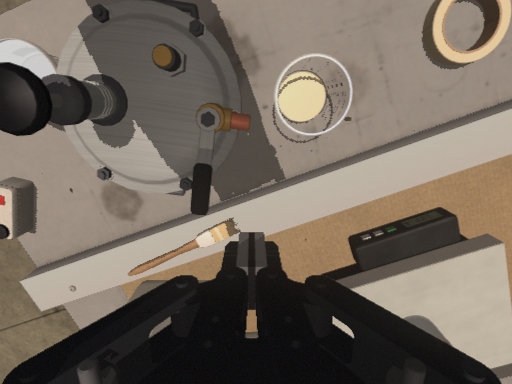

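The wrist view shows the lever at (203,165), square across the outlet at (235,121). It measures -27.6° against -28° for shut. Next I'll go over the knob.

drive_tool(claw=[-1,-1,-1,-1,-1], translation=[[16,-30,0],[16,-30,0],[16,-30,0],[16,-30,0],[16,-29,0]], turn=[0,0,0,0,0])

```text
time: 5.02
tool_pos: [0.4709, -0.0194, 0.2997]
tcp_rot: [-3.141, -0.001, 2.785]
ft_force: [1.0, -0.6, 1.1]
finger_gap: 0.0003
gripper_force: 0.0
```

drive_tool(claw=[-1,-1,-1,-1], translation=[[0,0,0],[0,0,16],[0,0,15],[0,0,0]], turn=[0,0,0,0])

```text
time: 5.35
tool_pos: [0.4715, -0.0185, 0.2666]
tcp_rot: [-3.14, -0.004, 2.785]
ft_force: [-0.2, 0.2, -1.1]
finger_gap: -0.0
gripper_force: 0.0
```

drive_tool(claw=[-1,-1,-1,-1], translation=[[0,0,12],[0,0,10],[0,0,7],[0,0,0]], turn=[0,0,0,0])

```text
time: 5.68
tool_pos: [0.4727, -0.0186, 0.2403]
tcp_rot: [-3.141, 0.0, 2.785]
ft_force: [0.2, -0.3, 6.0]
finger_gap: -0.0002
gripper_force: 3.2
```

drive_tool(claw=[-1,-1,-1], translation=[[0,0,3],[0,0,3],[0,0,0]], turn=[0,0,0])

```text
time: 5.93
tool_pos: [0.4728, -0.0186, 0.2358]
tcp_rot: [3.141, 0.001, 2.785]
ft_force: [-2.2, -0.2, 7.1]
finger_gap: -0.0004
gripper_force: 3.6
```

drive_tool(claw=[-1,-1,-1], translation=[[0,0,2],[0,0,1],[0,0,0]], turn=[0,0,0])

```text
time: 6.18
tool_pos: [0.4731, -0.0187, 0.2354]
tcp_rot: [3.141, 0.004, 2.785]
ft_force: [-13.9, 1.2, 35.2]
finger_gap: -0.0
gripper_force: 17.5
```

The stop is at z≈0.236. I'll use a slightly shallower bottom from here. Now up to clear the knob.

drive_tool(claw=[-1,-1,-1,-1], translation=[[0,0,-12],[0,0,-13],[0,0,-13],[0,0,0]], turn=[0,0,0,0])

```text
time: 6.52
tool_pos: [0.4731, -0.0188, 0.2722]
tcp_rot: [3.141, 0.004, 2.785]
ft_force: [-0.7, -0.3, 0.9]
finger_gap: -0.0003
gripper_force: 0.0
```

drive_tool(claw=[-1,-1,-1,-1,-1], translation=[[0,0,0],[0,0,13],[0,0,12],[0,0,11],[0,0,0]], turn=[0,0,0,0,0])

```text
time: 6.93
tool_pos: [0.4732, -0.019, 0.2355]
tcp_rot: [3.141, 0.004, 2.785]
ft_force: [2.0, -0.5, 25.1]
finger_gap: -0.0004
gripper_force: 12.5
```

drive_tool(claw=[-1,-1,-1,-1,-1], translation=[[0,0,-12],[0,0,-12],[0,0,-12],[0,0,0],[0,0,0]], turn=[0,0,0,0,0])

```text
time: 7.35
tool_pos: [0.4721, -0.0189, 0.2686]
tcp_rot: [-3.141, -0.001, 2.785]
ft_force: [-0.1, -0.7, -1.5]
finger_gap: -0.0001
gripper_force: 0.0
```

drive_tool(claw=[-1,-1,-1,-1], translation=[[0,0,13],[0,0,12],[0,0,10.5],[0,0,0]], turn=[0,0,0,0])

```text
time: 7.68
tool_pos: [0.4728, -0.0191, 0.2355]
tcp_rot: [3.141, 0.004, 2.785]
ft_force: [-0.3, -0.9, 26.6]
finger_gap: 0.0001
gripper_force: 13.5
```

drive_tool(claw=[-1,-1,-1,-1,-1], translation=[[0,0,-12],[0,0,-12],[0,0,-12],[0,0,0],[0,0,0]], turn=[0,0,0,0,0])

```text
time: 8.1
tool_pos: [0.4719, -0.019, 0.2686]
tcp_rot: [-3.141, -0.001, 2.785]
ft_force: [-1.1, -1.1, 0.6]
finger_gap: -0.0002
gripper_force: 0.0
```

```bash
python3 - <<'E'
from h import *
print(ctrl.sense()["tool_pos"])
for n in("wrist","top","scene"):
    p=viewer.read_camera(n); K=cloud(p)
    k=K[(np.hypot(K[...,0]-.463,K[...,1]-.064)<.012)&(K[...,2]>.15)&(K[...,2]<.23)]
    print(n,len(k),len(k) and (np.percentile(k[:,2],[50,80,95]),k[k[:,2]>np.percentile(k[:,2],60)].mean(0)))
    cv2.imwrite(f"pics/{n}4.png",p["color"][...,::-1])
E
```

```text
[ 0.47188106 -0.01900756  0.26864639]
wrist 927 (array([0.18151716, 0.20277489, 0.20355109]), array([0.46409033, 0.06181044, 0.20281702]))
top 41 (array([0.17828674, 0.2038242 , 0.2057872 ]), array([0.4628572 , 0.06272051, 0.20387576]))
scene 57 (array([0.17444351, 0.19165916, 0.20204717]), array([0.46244999, 0.06492204, 0.19236718]))
```

The pin top is now at about 203 mm, up from 178, and needs 210. Three more strokes will make sure of it.

drive_tool(claw=[-1,-1,-1,-1], translation=[[0,0,13],[0,0,12],[0,0,10.5],[0,0,0]], turn=[0,0,0,0])

```text
time: 8.58
tool_pos: [0.4727, -0.0192, 0.2357]
tcp_rot: [3.141, 0.003, 2.785]
ft_force: [1.9, -0.2, 9.6]
finger_gap: -0.0
gripper_force: 4.8
```

drive_tool(claw=[-1,-1,-1,-1,-1], translation=[[0,0,-12],[0,0,-12],[0,0,-12],[0,0,0],[0,0,0]], turn=[0,0,0,0,0])

```text
time: 9.0
tool_pos: [0.472, -0.0191, 0.2696]
tcp_rot: [-3.142, -0.0, 2.785]
ft_force: [-0.1, -0.3, -0.4]
finger_gap: -0.0
gripper_force: 0.0
```

drive_tool(claw=[-1,-1,-1,-1], translation=[[0,0,13],[0,0,12],[0,0,10.5],[0,0,0]], turn=[0,0,0,0])

```text
time: 9.33
tool_pos: [0.4727, -0.0192, 0.2356]
tcp_rot: [3.141, 0.003, 2.785]
ft_force: [2.9, -0.1, 12.4]
finger_gap: -0.0001
gripper_force: 6.6
```

drive_tool(claw=[-1,-1,-1,-1,-1], translation=[[0,0,-12],[0,0,-12],[0,0,-12],[0,0,0],[0,0,0]], turn=[0,0,0,0,0])

```text
time: 9.75
tool_pos: [0.4719, -0.0191, 0.2697]
tcp_rot: [-3.141, -0.001, 2.785]
ft_force: [0.3, 0.3, -0.7]
finger_gap: 0.0002
gripper_force: 0.0
```

drive_tool(claw=[-1,-1,-1,-1], translation=[[0,0,13],[0,0,12],[0,0,10.5],[0,0,0]], turn=[0,0,0,0])

```text
time: 10.08
tool_pos: [0.4726, -0.0192, 0.2357]
tcp_rot: [3.141, 0.003, 2.785]
ft_force: [3.7, -1.7, 8.3]
finger_gap: -0.0001
gripper_force: 3.7
```

drive_tool(claw=[-1,-1,-1,-1,-1], translation=[[0,0,-12],[0,0,-12],[0,0,-12],[0,0,-30],[0,0,-30]], turn=[0,0,0,0,0])

```text
time: 10.5
tool_pos: [0.4714, -0.019, 0.33]
tcp_rot: [-3.141, -0.004, 2.785]
ft_force: [0.4, -0.6, 0.7]
finger_gap: 0.0001
gripper_force: 0.0
```

```bash
python3 - <<'E'
from h import *
print(ctrl.sense()["tool_pos"])
for n in("wrist","top"):
    p=viewer.read_camera(n); K=cloud(p)
    k=K[(np.hypot(K[...,0]-.463,K[...,1]-.064)<.012)&(K[...,2]>.15)&(K[...,2]<.23)]
    print(n,len(k),len(k) and (np.percentile(k[:,2],[50,80,95]),k[k[:,2]>np.percentile(k[:,2],60)].mean(0)))
    cv2.imwrite(f"pics/{n}5.png",p["color"][...,::-1])
E
```

```text
[ 0.47141477 -0.01902614  0.32995396]
wrist 598 (array([0.18661741, 0.21079039, 0.21152619]), array([0.46407654, 0.06203798, 0.21080091]))
top 45 (array([0.20425441, 0.21057864, 0.21247262]), array([0.46344726, 0.06412963, 0.21088863]))
```

View pics/wrist5.png

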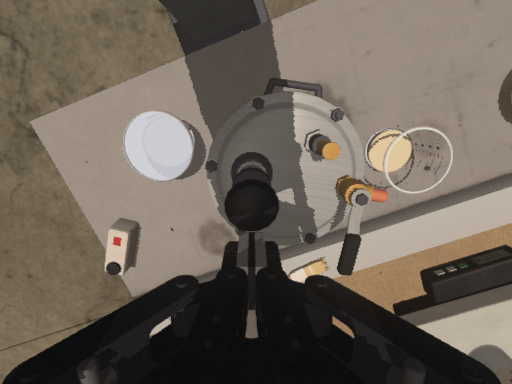

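The wrist view shows the pin out at (330,150), the lever shut at (350,245), and the knob up at (250,200), with cup and tub in place. Pin top measures 211 mm (210 is fully out). I'll wait briefly, recheck, and sign off if it holds.

drive_tool(claw=[-1,-1,-1,-1,-1], translation=[[0,0,-20],[0,0,0],[0,0,0],[0,0,0],[0,0,0]], turn=[0,0,0,0,0])

```text
time: 11.02
tool_pos: [0.4719, -0.0191, 0.3497]
tcp_rot: [-3.141, -0.002, 2.785]
ft_force: [-0.2, 0.5, -1.4]
finger_gap: -0.0003
gripper_force: 0.0
```

drive_tool(claw=[-1,-1,-1,-1,-1], translation=[[0,0,0],[0,0,0],[0,0,0],[0,0,0],[0,0,0]], turn=[0,0,0,0,0])

```text
time: 11.43
tool_pos: [0.4721, -0.0191, 0.3512]
tcp_rot: [3.142, 0.0, 2.785]
ft_force: [-0.6, -0.2, -0.7]
finger_gap: 0.0004
gripper_force: 0.0
```

```bash
python3 - <<'E'
from h import *
p=viewer.read_camera("wrist"); K=cloud(p)
k=K[(np.hypot(K[...,0]-.463,K[...,1]-.064)<.012)&(K[...,2]>.15)&(K[...,2]<.23)]
z=np.percentile(k[:,2],90)
l=K[(abs(K[...,2]-.205)<.006)&(K[...,0]>.545)&(K[...,0]<.66)&(K[...,1]>0)&(K[...,1]<.15)]
a=np.degrees(np.arctan2(l[:,1].mean()-.082,l[:,0].mean()-.525))
n=K[(K[...,2]>.23)&(K[...,2]<.28)&(np.hypot(K[...,0]-.472,K[...,1]+.018)<.03)]; zk=np.percentile(n[:,2],95)
print(z,a,zk)
if z>.2085 and a<-25 and zk>.262: print(workorder.sign_off())
E
```

```text
0.21123751570883084 -29.753200775215685 0.26657930461618484
the job is handed in; nothing more can be done
None
```

I handed the job in at about 11.5 s: the last camera check showed the lever shut against its stop, the pin fully out after 6 pump strokes (top at 211 mm, nominal 210 mm), the knob up, and the robot touching nothing.

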